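# Log a glaze test tile on the measuring slide

## Task

Log the glaze test tile on the measuring slide. Take the hand scanner from its cradle, hold it still for about a second, square to the barcode label on the carriage and aimed at its middle from about 8 cm, then lay the scanner back in its cradle and let go of it. Then take the carriage by its black knob and slide it along the rail until the ball clicks into the notch, with the tile centred under the reader head, and finish while still holding the knob there between the fingers; do not shove the mug, jar, cup or tape ring aside.

Things in the scene. Friction and masses are not known exactly. Their poses are not given: they have to be found in the camera images.
- scanner: black hand scanner, a bar 122 mm long (x from -60 to +62), 32 mm wide and 36 mm high, with a 12 mm long nose at its +x end that is 46 mm wide and 40 mm high; about 0.16 kg. Origin: centre of its underside; its x axis points out of the window, z up. Grip it across its width (along its y) near its middle.
- lens (a point): middle of the scanner's window, at (62, 0, 18) mm in the scanner's frame; axes as the scanner's: it reads along +x
- cradle: fixed grey cradle, base 100 x 70 mm, two saddles 14 mm long at x = -32 and +32 mm, seats 40 mm above the table, cheeks 44 mm apart rising 12 mm above the seats; 50 mm free between the saddles for the fingers. Origin: centre of its underside; the scanner lies along its x, window to +x, its underside 40 mm above this origin. Stands to the robot's left or right, the mug on the other side.
- rail: fixed slide rail, base 130 x 520 mm, with two rods along its y axis and 44 mm high end plates. Origin: centre of its underside on the table; its y axis is the slide direction, its -x side faces the robot.
- carriage: dark steel plate 150 (x) x 180 (y) x 10 mm that slides along the rail's y axis, 0.3 m of travel, friction about 0.5 N. Origin: centre of the plate's underside, 40 mm above the table; axes parallel to the rail's. Carries the tile, label plate and knob. Starts near the -y end of the rail: push it towards +y. Beyond the notch it runs on freely to the end of the rail, which is wrong.
- reader: fixed grey foot and post beyond the rail with the white reader head; origin on the table, on the rail's centre line at the notch. Two ridges there catch a spring ball under the carriage: from 17 mm before the notch the push rises to some 8 to 10 N, then fades; from 7 mm before it the ball pulls the carriage in with up to 7 N. Pushing it out takes about 8 N; let loose within 5 mm it centres itself.
- label (a point): middle of the white barcode label, 50 mm wide and 36 mm high, on an upright light metal plate 60 mm wide, 6 mm thick and 46 mm high on the front of the carriage, at (-59, 50, 33) mm in the carriage's frame, so 73 mm above the table; it faces the carriage's -x
- knob (a point): grip point of the black knob, an upright post 22 mm in diameter that stands on the front of the carriage from 50 to 105 mm above the table; the point lies on its axis 85 mm above the table, at (-55, -60, 45) mm in the carriage's frame. Grip it from above with the fingers closing along the rail's y.
- tile (a point): centre of the top of the 70 mm square tile fixed on the carriage, at (35, 0, 18) mm in the carriage's frame
- notch (a point): where the tile's centre is when the ball sits in the notch: straight below the centre line of the white reader head (50 x 54 mm, 89 to 129 mm above the table, on a grey foot and post beyond the rail). Axes parallel to the rail's; fixed, but at a different place along the rail each time.
- mug: white ceramic mug, 84 mm wide, 95 mm tall, loop handle on its +y side; bystander standing on the table; origin: centre of its underside
- jar: capped glass jar, 60 mm wide, 85 mm tall; bystander; origin: centre of its underside
- cup: white ceramic cup without handle, 72 mm wide, 80 mm tall; bystander; origin: centre of its underside
- tape: black ring of tape lying flat, 90 mm across, 24 mm high; bystander; origin: centre of its underside
Things that resemble listed ones, but are neither listed nor needed, are in the scene too. What is shaped like the cradle but purple is not meant. What is shaped like the scanner but yellow is not meant.

How it is judged:
By the outcome, as a careful person would: the job done as asked, in the order asked, and still so for the second after the job is handed in, while the arm keeps its last pose, push and grip.
It also fails if it takes over 69 s, if anything falls off the work surface, if the arm or the gripper's body presses on something with over 40 N, if the wrist force passes 120 N, or if a joint passes its speed limit or range.

## Robot

A 7-joint arm with a two-finger parallel gripper is mounted at the origin on the work surface. World frame = base frame: x ahead of the robot, y to its left, z up, the work surface at z = 0. Lengths are in m, angles in rad, forces in N, time in s.
With the tool pointing down it reaches from about 0.35 to 0.775 m from the base axis. Payload 3.1 kg.
Tool frame: the origin (TCP) lies where the fingers leave the gripper's body, on its centre line; the fingertips stand 73 mm ahead of it and the grasp point (between the pads) lies 54 mm ahead of it; z points along the fingers, y is the line along which they close (so a half turn about z gives the same grasp; the last joint's range is limited). The gripper opens to 85 mm and grips with 20 to 120 N. Pads are 22 mm wide; open, the fingers measure 114 mm over their backs; the gripper's body (76 mm by 85 mm) begins 54 mm behind the grasp point. The pads swing forward as they close: fully open they stand 13 mm farther back than shut.
Start: joints at [1.089, 0.311, 0.014, 1.512, -0.004, 1.319, -0.027], TCP at [0.234, -0.498, 0.304] pointing down, gripper open.
Joint ranges: [-2.7, 2.7], [-0.3, 1.91], [-1.27, 1.3], [0.12, 2.57], [-1.44, 4.58], [0.2, 2.03], [-3.05, 3.05]. Speed limits (rad/s): [2.79, 2.79, 3.14, 3.14, 3.14, 3.14, 3.14].

## Interface

Orientations are given as a rotation vector (axis times angle).
In Python, from plant import bot, optics gives the robot as it stands. The module is installed in compiled form; this text tells all that it offers.
- The arm moves only by the tool send_rows, never from a script. Its argument "motion" is a list of rows, each a list of 6 numbers: the shift along the tool's x, y, z in units of 50 cm (1.0 is 50 cm), then the turn, a rotation vector about the tool's x, y, z in units of 6 degrees (1.0 is 6 degrees). A call has exactly 10 rows; each row shifts and turns the commanded pose from where the row before left it, along the tool's axes as they then stand; what a row does not reach is not made up. A row lasts 1/12 s, in which the tool goes at most 41.7 mm and 7.16 degrees, less where a joint would pass 70% of its speed; a pose out of reach is approached as far as the arm can. A call with a number of a shift or a turn outside -1 to 1 is refused whole. A call with a gripper value outside its range is refused whole. "claw" is the opening, from -1 (shut) to 1 (fully open), set as the call begins (left out, the last holds). The fingers move at their own pace and stop on an object; "squeeze" is the grip in N (left out, the last holds). Time passes only in rows, so rows that do not move let the fingers close, or fill a call up. It gives the time, the measured TCP pose, the force, the opening and the grip force at its end, in the units of the state.
- bot.state(): the state, without advancing time (a new reading comes with each control period).
- optics.grab_frame(name): name is "scene" or "top" or "wrist"; returns a dict with "frame" (384x512x3 uint8, blue, green, red), "K" (3x3 intrinsics, pixels), "distortion" ([k1, k2, p1, p2, k3] as OpenCV has them; the pictures are not rectified), "rvec" (rotation vector, rad) and "tvec" (3), from world to camera coordinates, as OpenCV has them; the wrist camera has in their place "tool_from_camera" (4x4, takes a point from camera to tool coordinates, whose origin is the TCP and whose axes are the flange's). Camera axes: x right, y down, z forward; pixel columns grow to the right and rows downward; lengths in m; the calibration is good to about 2 mm. A picture is of the moment at which its call begins: read the wrist's pose just before it. There is no depth.
- bot.job_done(): hands the job in; it is judged then, once.
The state is a dict: "clock": time; "q": joint angles; "joint_velocities": joint speeds; "joint_efforts": joint torques, N m; "tcp_pos": TCP position; "ee_rot": TCP orientation; "force": force on the tool from outside, world axes, zero at the start; "wrist_torque": the same for the moment, N m; "gripper_width": finger opening in m; "gripper_force": force on a finger pad.
Only numpy, scipy, OpenCV 4.12 (cv2) and the standard library are available. Lean on these libraries where they do the work, as an engineer would, in place of code of your own. Each camera call takes 0.05 s, during which the arm holds its last target. There are 200 camera calls.

## Working session

There is one attempt and no reset: what is moved stays moved. The work goes in short steps, Python scripts to look and compute and a tool call to move; the robot and the scene stay as the last step left them, time stands still between calls to the robot, and variables do not carry over. Pictures are saved under pics/ and viewed, at most 11 in all, crops included, and the job is handed in when it is done.

Besides the shell and the picture viewer there is one more tool, called as name([rows], argument=value, ...), one row to a line, values as JSON. send_rows: Moves the arm, as the interface text tells. Its arguments: {"type":"object","properties":{"motion":{"type":"array","items":{"type":"array","items":{"type":"number","minimum":-1,"maximum":1}}},"claw":{"type":"number"},"squeeze":{"type":"number"}},"required":["motion"]}

```bash
mkdir -p pics; cat > h.py <<'E'
import numpy as np, cv2, pickle
from scipy.spatial.transform import Rotation as R
from plant import bot, optics
def grab(name):
    s=bot.state(); f=optics.grab_frame(name); f['s']=s
    if name=='wrist':
        T=np.eye(4);T[:3,:3]=R.from_rotvec(s['ee_rot']).as_matrix();T[:3,3]=s['tcp_pos']
        f['wc']=T@np.array(f['tool_from_camera'])
    else:
        M=np.eye(4);M[:3,:3]=cv2.Rodrigues(np.array(f['rvec'],float))[0];M[:3,3]=np.ravel(f['tvec'])
        f['wc']=np.linalg.inv(M)
    return f
def ray(f,uv):
    p=cv2.undistortPoints(np.array(uv,float).reshape(-1,1,2),np.array(f['K']),np.array(f['distortion'])).reshape(-1,2)
    d=np.c_[p,np.ones(len(p))]@f['wc'][:3,:3].T
    return f['wc'][:3,3],d
def onz(f,uv,z):
    o,d=ray(f,uv); return o+d*((z-o[2])/d[:,2])[:,None]
def proj(f,P):
    M=np.linalg.inv(f['wc']); 
    return cv2.projectPoints(np.array(P,float).reshape(-1,1,3),cv2.Rodrigues(M[:3,:3])[0],M[:3,3],np.array(f['K']),np.array(f['distortion']))[0].reshape(-1,2)
E
python3 - <<'E'
from h import *
for n in ('scene','top'):
    f=grab(n); pickle.dump(f,open(n+'.pkl','wb')); cv2.imwrite(f'pics/{n}.png',cv2.resize(f['frame'],(800,600)))
    print(n,f['wc'].round(3).tolist())
print(bot.state())
E
```

```text
scene [[-0.64, 0.588, -0.496, 1.395], [0.769, 0.497, -0.403, 0.621], [0.01, -0.638, -0.77, 1.443], [0.0, 0.0, 0.0, 1.0]]
top [[-0.012, -0.997, 0.081, 0.38], [-1.0, 0.012, 0.002, -0.103], [-0.003, -0.081, -0.997, 1.499], [0.0, 0.0, 0.0, 1.0]]
{'clock': 0.1, 'q': array([ 1.08929929,  0.31163227,  0.01399074,  1.51288928, -0.00439395,
        1.3191919 , -0.02720367]), 'joint_velocities': array([-0.00028898, -0.00251675, -0.00330343, -0.00600401,  0.00055107,
       -0.00027437,  0.00029588]), 'joint_efforts': array([ 3.13305663e-04, -3.80856836e+01,  1.46228937e-01, -2.31242609e+01,
        1.22004695e-02,  8.08446348e-03, -6.11663467e-06]), 'tcp_pos': array([ 0.23397282, -0.49720469,  0.3029399 ]), 'ee_rot': array([-3.06394661e+00, -6.84954589e-01,  8.57809715e-04]), 'force': array([-0.02463193, -0.12058221, -0.49648473]), 'wrist_torque': array([-0.03399019, -0.00245532,  0.01902912]), 'gripper_force': 0.0, 'gripper_width': 0.0854905046134457}
```

View pics/top.png

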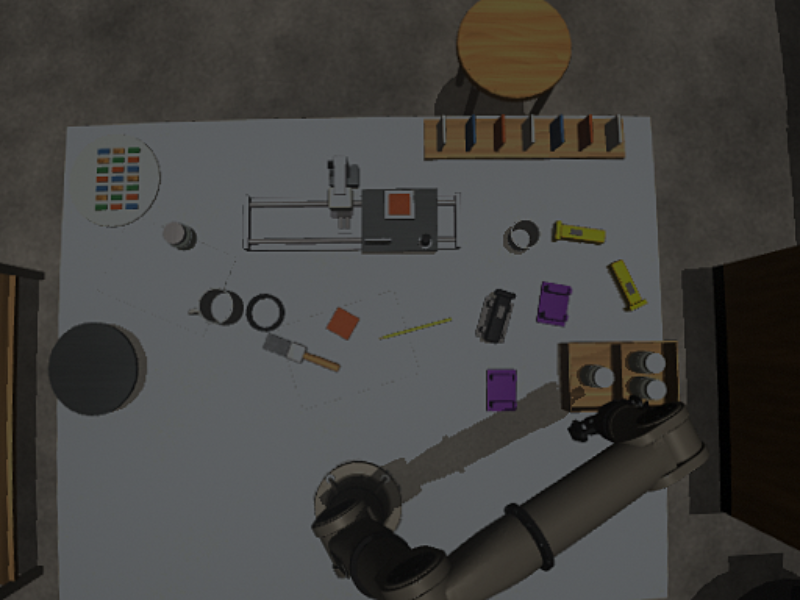

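View pics/scene.png

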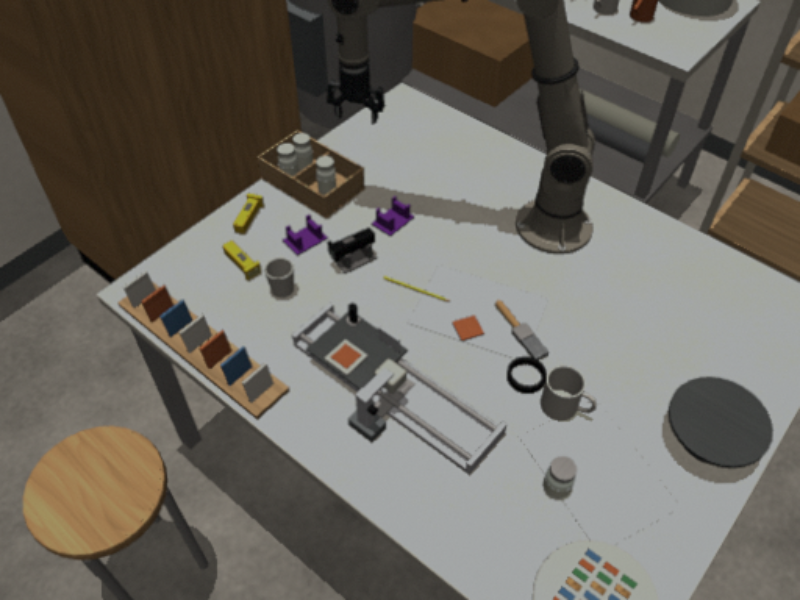

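The top view (800x600) shows the black scanner in its grey cradle at (495,316). The carriage is at (400,220) with its knob at (425,240) and label plate at (377,241). The reader head is at (340,195), the cup at (521,236), the mug at (221,306) and the tape at (265,312). Next I'll measure these.

```bash
python3 - <<'E'
from h import *
f=pickle.load(open('top.pkl','rb')); im=f['frame']
def blob(x0,y0,x1,y1,lo,hi,z,n):
    x0,y0,x1,y1=[int(v*.64) for v in (x0,y0,x1,y1)]
    hsv=cv2.cvtColor(im,cv2.COLOR_BGR2HSV)
    m=np.zeros(im.shape[:2],np.uint8); m[y0:y1,x0:x1]=cv2.inRange(hsv,lo,hi)[y0:y1,x0:x1]
    c=max(cv2.findContours(m,0,2)[0],key=cv2.contourArea)
    r=cv2.minAreaRect(c); P=onz(f,cv2.boxPoints(r),z)
    print(n,cv2.contourArea(c),P.mean(0).round(3),[np.linalg.norm(P[i]-P[i-1]).round(3) for i in(1,2)],[np.degrees(np.arctan2(*(P[i]-P[i-1])[1::-1])).round(1) for i in(1,2)])
blob(465,275,525,355,(0,0,0),(180,255,35),.07,'scanner')
blob(380,185,420,222,(0,120,60),(15,255,255),.058,'tile')
blob(412,228,440,252,(0,0,0),(180,255,28),.105,'knob')
s=1/.8/1.25*.64/.64
for n,p,z in [('rail corner +y-x',(243,250),.044),('rail +y+x',(244,196),.044),('rail -y-x',(460,248),.044),('rail -y+x',(459,193),.044),('head',(340,201),.129),('labeltop L',(364,241),.096),('labeltop R',(391,241),.096),('cup',(521,236),.04),('mug',(221,306),.05),('plate +y-x',(362,253),.05),('plate -y-x',(437,254),.05),('plate -y+x',(437,188),.05)]:
    print(n,onz(f,[np.array(p)*.64],z).round(3))
a=cv2.resize(im[110:230,215:360],None,fx=5.5,fy=4.9*1.02,interpolation=cv2.INTER_CUBIC)
cv2.imwrite('pics/crop.png',cv2.convertScaleAbs(cv2.resize(im[110:230,140:350],(800,457),interpolation=cv2.INTER_CUBIC),alpha=1.8))
E
```

```text
scanner 332.0 [ 0.444 -0.328  0.07 ] [np.float64(0.124), np.float64(0.057)] [np.float64(-19.0), np.float64(-108.5)]
tile 144.0 [ 0.712 -0.108  0.058] [np.float64(0.044), np.float64(0.045)] [np.float64(-90.7), np.float64(179.2)]
knob 22.0 [ 0.618 -0.165  0.105] [np.float64(0.018), np.float64(0.022)] [np.float64(-90.7), np.float64(179.0)]
rail corner +y-x [[0.608 0.264 0.044]]
rail +y+x [[0.739 0.263 0.044]]
rail -y-x [[ 0.606 -0.252  0.044]]
rail -y+x [[ 0.739 -0.253  0.044]]
head [[0.703 0.024 0.129]]
labeltop L [[ 0.617 -0.028  0.096]]
labeltop R [[ 0.616 -0.089  0.096]]
cup [[ 0.634 -0.399  0.04 ]]
mug [[0.475 0.313 0.05 ]]
plate +y-x [[ 0.596 -0.02   0.05 ]]
plate -y-x [[ 0.591 -0.197  0.05 ]]
plate -y+x [[ 0.75 -0.2   0.05]]
```

View pics/crop.png

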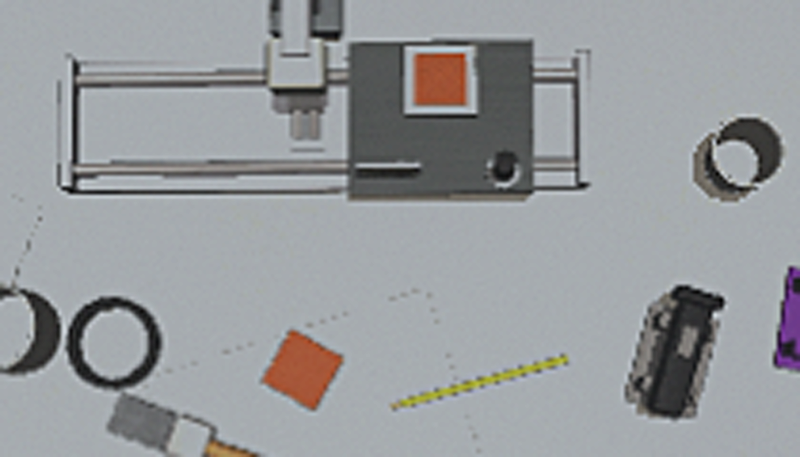

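```bash
cat >> h.py <<'E'
def plan(p,yaw,n=8,R1=None):
    """rows from the measured pose to tool-down pose at p with tool x at yaw deg"""
    s=bot.state(); R0=R.from_rotvec(s['ee_rot'])
    if R1 is None:
        c,k=np.cos(np.radians(yaw)),np.sin(np.radians(yaw))
        R1=R.from_matrix(np.array([[c,k,0],[k,-c,0],[0,0,-1.]]))
    rv=(R0.inv()*R1).as_rotvec(); S=sum(R.from_rotvec(rv*i/n).as_matrix() for i in range(n))
    d=np.linalg.solve(S,R0.inv().apply(np.array(p)-s['tcp_pos']))
    print(n,'rows of',np.r_[d/.5,np.degrees(rv)/n/6].round(4).tolist(),'mm/row',(np.linalg.norm(d)*1e3).round(1))
def st():
    s=bot.state(); m=R.from_rotvec(s['ee_rot']).as_matrix()
    print(s['clock'],s['tcp_pos'].round(4),'yaw',np.degrees(np.arctan2(m[1,0],m[0,0])).round(2),'zaxis',m[:,2].round(4),'F',s['force'].round(2),'w',s['gripper_width'],s['gripper_force'],s['q'].round(2))
E
python3 -c "
from h import *
plan([.40,-.315,.27],-18,9)
f=grab('wrist');print(np.array(f['tool_from_camera']).round(3),f['K'])"
```

```text
9 rows of [0.0419, -0.0373, 0.0074, -0.0021, 0.0009, 0.8001] mm/row 28.3
[[ 0.001 -0.956 -0.295  0.075]
 [ 1.     0.001  0.    -0.   ]
 [-0.    -0.295  0.956 -0.069]
 [ 0.     0.     0.     1.   ]] [[277.14696867   0.         255.91010695]
 [  0.         277.14696867 189.88355536]
 [  0.           0.           1.        ]]
```

send_rows([
  [0.0419, -0.0373, 0.0074, -0.0021, 0.0009, 0.8],
  [0.0419, -0.0373, 0.0074, -0.0021, 0.0009, 0.8],
  [0.0419, -0.0373, 0.0074, -0.0021, 0.0009, 0.8],
  [0.0419, -0.0373, 0.0074, -0.0021, 0.0009, 0.8],
  [0.0419, -0.0373, 0.0074, -0.0021, 0.0009, 0.8],
  [0.0419, -0.0373, 0.0074, -0.0021, 0.0009, 0.8],
  [0.0419, -0.0373, 0.0074, -0.0021, 0.0009, 0.8],
  [0.0419, -0.0373, 0.0074, -0.0021, 0.0009, 0.8],
  [0.0419, -0.0373, 0.0074, -0.0021, 0.0009, 0.8],
  [0, 0, 0, 0, 0, 0],
], claw=1, squeeze=40)

```text
clock: 0.98
tcp_pos: [0.4056, -0.3097, 0.2695]
ee_rot: [-3.102, 0.478, -0.005]
force: [0.6, 1.4, -0.6]
gripper_width: 0.0856
gripper_force: 0.0
```

```bash
python3 - <<'E'
from h import *
st()
f=grab('wrist');pickle.dump(f,open('w1.pkl','wb'))
im=f['frame'];hsv=cv2.cvtColor(im,cv2.COLOR_BGR2HSV)
c0=proj(f,[[.444,-.328,.07]])[0];print(c0)
cv2.imwrite('pics/w1.png',cv2.convertScaleAbs(im,alpha=1.5))
E
```

```text
0.9833 [ 0.4056 -0.3097  0.2695] yaw -17.53 zaxis [ 0.0038  0.0026 -1.    ] F [ 0.61  1.36 -0.6 ] w 0.0855986025568432 0.0 [ 0.67  0.25 -0.06  1.67  0.01  1.21 -1.27]
[262.82254101 140.74350432]
```

View pics/w1.png

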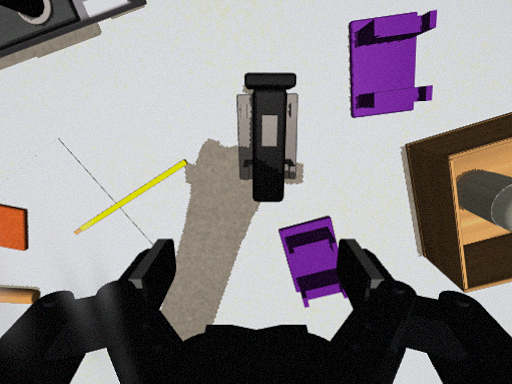

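The wrist view shows the scanner upright in the picture, nose front at row 73 (columns 245–296), bar end at row 200, bar columns about 253–283. The purple cradle is clear of the fingers.

```bash
python3 - <<'E'
from h import *
f=pickle.load(open('w1.pkl','rb'));g=cv2.cvtColor(f['frame'],cv2.COLOR_BGR2GRAY)
m=(g<32).astype(np.uint8)
for r in (78,100,110,150,170,185,195):
    x=np.where(m[r,235:305])[0]+235; print(r,x.min(),x.max())
c=np.where(m[60:215,268])[0]+60;print(c.min(),c.max())
ax=onz(f,[[270.5,c.min()],[268,c.max()]],.076);print(ax.round(4))
d=ax[0]-ax[1];L=np.linalg.norm(d);u=d/L;print('len',L,'yaw',np.degrees(np.arctan2(d[1],d[0])),'origin',ax[1]+u*.06, ax[0]-u*.062)
E
```

```text
78 245 295
100 252 286
110 252 290
150 252 284
170 240 284
185 253 283
195 253 282
74 201
[[ 0.4983 -0.3516  0.076 ]
 [ 0.3859 -0.3155  0.076 ]]
len 0.11806969693781921 yaw -17.78882864734175 origin [ 0.44298189 -0.33381166  0.076     ] [ 0.4392395  -0.33261091  0.076     ]
```

```bash
python3 -c "
from h import *
plan([.441,-.332,.14],-17.9,7)"
```

```text
7 rows of [0.0121, 0.0021, 0.0371, -0.0012, -0.0013, 0.008] mm/row 19.5
```

send_rows([
  [0.0121, 0.0021, 0.0371, -0.001, -0.001, 0.008],
  [0.0121, 0.0021, 0.0371, -0.001, -0.001, 0.008],
  [0.0121, 0.0021, 0.0371, -0.001, -0.001, 0.008],
  [0.0121, 0.0021, 0.0371, -0.001, -0.001, 0.008],
  [0.0121, 0.0021, 0.0371, -0.001, -0.001, 0.008],
  [0.0121, 0.0021, 0.0371, -0.001, -0.001, 0.008],
  [0.0121, 0.0021, 0.0371, -0.001, -0.001, 0.008],
  [0, 0, 0, 0, 0, 0],
  [0, 0, 0, 0, 0, 0],
  [0, 0, 0, 0, 0, 0],
])

```text
clock: 1.87
tcp_pos: [0.4379, -0.3366, 0.1417]
ee_rot: [3.098, -0.501, 0.001]
force: [-0.6, -0.9, 0.0]
gripper_width: 0.0856
gripper_force: 0.0
```

```bash
python3 -c "
from h import *
st();plan([.441,-.332,.113],-17.9,6)"
```

```text
1.8667 [ 0.4379 -0.3366  0.1417] yaw -18.37 zaxis [ 4.0e-04 -3.2e-03 -1.0e+00] F [-0.59 -0.91  0.03] w 0.08558173532979058 0.0 [ 0.66  0.46 -0.05  1.72  0.03  0.96 -1.29]
6 rows of [0.0005, -0.0018, 0.0095, 0.0047, -0.0021, -0.0132] mm/row 4.9
```

```bash
python3 - <<'E'
from h import *
f=grab('wrist');st();g=cv2.cvtColor(f['frame'],cv2.COLOR_BGR2GRAY)
cv2.imwrite('pics/w2.png',cv2.convertScaleAbs(f['frame'],alpha=1.5)); pickle.dump(f,open('w2.pkl','wb'))
print(proj(f,[[.441,-.332,.076],[.441-.057,-.332+.0184,.076]]))
E
```

```text
1.9167 [ 0.4382 -0.3366  0.1421] yaw -18.37 zaxis [ 0.0014 -0.0039 -1.    ] F [0.75 0.36 0.16] w 0.08562493074782121 0.0 [ 0.66  0.46 -0.05  1.72  0.03  0.96 -1.29]
[[245.87031495 246.2859088 ]
 [247.61625943 335.10833966]]
```

View pics/w2.png

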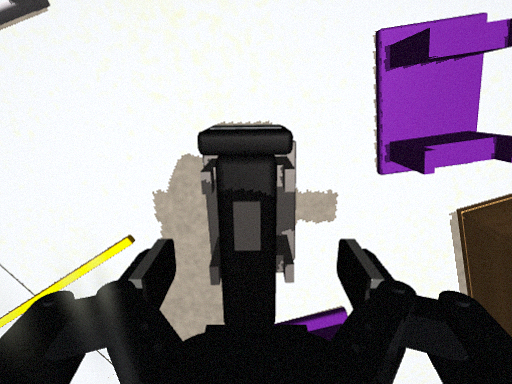

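The tool is about 5 mm off sideways: the scanner's mid column is 247 against 256. Yaw is aligned. The cradle saddles are at rows 165–190 and 262–283, which I'll use to check the position along the scanner.

```bash
python3 - <<'E'
from h import *
f=pickle.load(open('w2.pkl','rb'))
u=np.array([np.cos(np.radians(-18.2)),np.sin(np.radians(-18.2)),0])
for z in (.046,.052):
    P=onz(f,[[247,165],[247,190],[247,262],[247,283]],z); print(((P-[.441,-.332,z])@u).round(4))
print(((onz(f,[[246,128]],.078)-[.441,-.332,.078])@u).round(4))
E
```

```text
[ 0.0385  0.0227 -0.0282 -0.0447]
[ 0.0398  0.0246 -0.0245 -0.0404]
[0.0629]
```

send_rows([
  [0.001, -0.0036, 0.002, 0.0047, -0.0021, -0.013],
  [0.001, -0.0036, 0.005, 0.0047, -0.0021, -0.013],
  [0.001, -0.0036, 0.01, 0.0047, -0.0021, -0.013],
  [0, 0, 0.014, 0.0047, -0.0021, -0.013],
  [0, 0, 0.014, 0.0047, -0.0021, 0],
  [0, 0, 0.012, 0.0047, -0.0021, 0],
  [0, 0, 0, 0, 0, 0],
  [0, 0, 0, 0, 0, 0],
  [0, 0, 0, 0, 0, 0],
  [0, 0, 0, 0, 0, 0],
])

```text
clock: 2.75
tcp_pos: [0.4416, -0.3314, 0.1125]
ee_rot: [-3.102, 0.492, -0.0]
force: [0.5, -0.1, -0.1]
gripper_width: 0.0855
gripper_force: 0.0
```

send_rows([
  [0, 0, 0, 0, 0, 0],
  [0, 0, 0, 0, 0, 0],
  [0, 0, 0, 0, 0, 0],
  [0, 0, 0, 0, 0, 0],
  [0, 0, 0, 0, 0, 0],
  [0, 0, 0, 0, 0, 0],
  [0, 0, 0, 0, 0, 0],
  [0, 0, 0, 0, 0, 0],
  [0, 0, 0, 0, 0, 0],
  [0, 0, 0, 0, 0, 0],
], claw=-1, squeeze=40)

```text
clock: 3.58
tcp_pos: [0.4415, -0.3315, 0.1126]
ee_rot: [-3.103, 0.492, -0.0]
force: [-0.1, -0.6, 2.0]
gripper_width: 0.0315
gripper_force: 40.2
```

```bash
python3 -c "
from h import *
st()"
```

```text
3.5833 [ 0.4415 -0.3315  0.1126] yaw -18.03 zaxis [ 2.e-04  2.e-04 -1.e+00] F [-0.09 -0.63  2.05] w 0.03148626626664716 40.202606320381165 [ 0.65  0.5  -0.05  1.75  0.03  0.9  -1.3 ]
```

send_rows([
  [0, 0, -0.008, 0, 0, 0],
  [0, 0, -0.015, 0, 0, 0],
  [0, 0, -0.02, 0, 0, 0],
  [0, 0, -0.025, 0, 0, 0],
  [0, 0, -0.03, 0, 0, 0],
  [0, 0, -0.03, 0, 0, 0],
  [0, 0, -0.025, 0, 0, 0],
  [0, 0, -0.015, 0, 0, 0],
  [0, 0, -0.005, 0, 0, 0],
  [0, 0, 0, 0, 0, 0],
])

```text
clock: 4.42
tcp_pos: [0.4417, -0.3313, 0.1997]
ee_rot: [-3.103, 0.492, -0.001]
force: [-0.1, -0.3, -1.2]
gripper_width: 0.0315
gripper_force: 40.0
```

```bash
python3 -c "
from h import *
st();plan([.474,-.0585,.20],0,16)"
```

```text
4.4167 [ 0.4417 -0.3313  0.1997] yaw -18.02 zaxis [ 1.e-03  1.e-04 -1.e+00] F [-0.13 -0.33 -1.16] w 0.0314556514274483 39.98252749443054 [ 0.65  0.4  -0.05  1.66  0.02  1.09 -1.29]
16 rows of [-0.0017, -0.0344, -0.0, -0.0001, -0.0006, -0.1877] mm/row 17.2
```

send_rows([
  [-0.0017, -0.0344, 0, 0, 0, -0.1877],
  [-0.0017, -0.0344, 0, 0, 0, -0.1877],
  [-0.0017, -0.0344, 0, 0, 0, -0.1877],
  [-0.0017, -0.0344, 0, 0, 0, -0.1877],
  [-0.0017, -0.0344, 0, 0, 0, -0.1877],
  [-0.0017, -0.0344, 0, 0, 0, -0.1877],
  [-0.0017, -0.0344, 0, 0, 0, -0.1877],
  [-0.0017, -0.0344, 0, 0, 0, -0.1877],
  [-0.0017, -0.0344, 0, 0, 0, -0.1877],
  [-0.0017, -0.0344, 0, 0, 0, -0.1877],
])

```text
clock: 5.25
tcp_pos: [0.4718, -0.1603, 0.199]
ee_rot: [-3.136, 0.182, 0.0]
force: [0.1, 0.1, -1.2]
gripper_width: 0.0319
gripper_force: 39.9
```

send_rows([
  [-0.0017, -0.0344, 0, 0, 0, -0.1877],
  [-0.0017, -0.0344, 0, 0, 0, -0.1877],
  [-0.0017, -0.0344, 0, 0, 0, -0.1877],
  [-0.0017, -0.0344, 0, 0, 0, -0.1877],
  [-0.0017, -0.0344, 0, 0, 0, -0.1877],
  [-0.0017, -0.0344, 0, 0, 0, -0.1877],
  [0, 0, 0, 0, 0, 0],
  [0, 0, 0, 0, 0, 0],
  [0, 0, 0, 0, 0, 0],
  [0, 0, 0, 0, 0, 0],
])

```text
clock: 6.08
tcp_pos: [0.4736, -0.06, 0.1989]
ee_rot: [3.142, -0.003, -0.001]
force: [0.6, -0.7, -0.9]
gripper_width: 0.0314
gripper_force: 40.0
```

```bash
python3 - <<'E'
from h import *
st();f=grab('wrist');pickle.dump(f,open('w3.pkl','wb'))
print(proj(f,[[.615,-.0285,.096],[.615,-.0885,.096],[.619,-.168,.105],[.536,-.058,.13]]))
cv2.imwrite('pics/w3.png',cv2.convertScaleAbs(f['frame'],alpha=1.5))
E
```

```text
6.0833 [ 0.4736 -0.06    0.1989] yaw -0.11 zaxis [-5.e-04 -1.e-04 -1.e+00] F [ 0.57 -0.71 -0.89] w 0.03136544814360047 39.953733086586 [ 0.3   0.27 -0.25  1.85  0.07  1.03 -1.55]
[[195.38430086 -29.51794891]
 [310.70727425 -29.58380958]
 [479.29268534 -48.81294403]
 [251.97528526 131.25603179]]
```

View pics/w3.png

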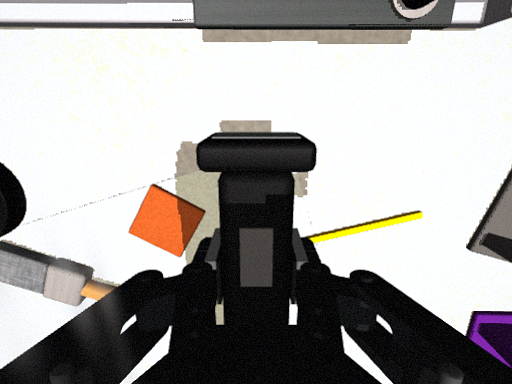

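The scanner sits straight in the hand, nose at columns 198–315. The carriage's front +y corner shows at (194,28), so I'll check the label position from that.

```bash
python3 - <<'E'
from h import *
f=pickle.load(open('w3.pkl','rb'));s=f['s'];im=f['frame']
for z in(.04,.05): print(z,onz(f,[[194,28],[390,28]],z).round(4))
g=cv2.cvtColor(im,cv2.COLOR_BGR2GRAY).astype(int)
print('edge rows',[(c,[r for r in range(15,40) if g[r+1,c]-g[r,c]>15][:6]) for c in (205,300,400,440)])
print('col edges row 10/22',[ [c for c in range(180,210) if abs(g[r,c+1]-g[r,c])>25] for r in (8,15,22)])
zt=s['tcp_pos'][2]-.054-.0186+.038
print('nose front',onz(f,[[256,133],[256,138]],zt).round(4), 'expect', s['tcp_pos'][0]+.062)
# scene view re-check of the label
f=grab('scene');pickle.dump(f,open('scene2.pkl','wb'))
print(proj(f,[[.615,-.0585,.073],[.615,-.0835,.091],[.615,-.0335,.091],[.619,-.168,.105]]))
# top: knob / label-plate detection
f=pickle.load(open('top.pkl','rb'));g=cv2.cvtColor(f['frame'],cv2.COLOR_BGR2GRAY)
print(g[151:158,226:256])
E
```

```text
0.04 [[ 0.6016 -0.0149  0.04  ]
 [ 0.6014 -0.1576  0.04  ]]
0.05 [[ 0.5993 -0.0169  0.05  ]
 [ 0.5991 -0.1533  0.05  ]]
edge rows [(205, [28, 29]), (300, [28, 29]), (400, [18, 24, 28, 29]), (440, [28, 29, 30])]
col edges row 10/22 [[192, 193, 194], [192, 193], [193]]
nose front [[ 0.5385 -0.0599  0.1643]
 [ 0.5367 -0.0599  0.1643]] expect 0.5355772362557389
[[249.39755311 215.20001166]
 [243.98067311 208.47558796]
 [254.80815285 215.78336047]
 [225.33285134 194.69119492]]
[[ 92  92  91  94  97  62  41  44  42  43  43  43  43  43  42  44  43  43
   45  47  46  44  43  46  47  48  48  47  48  47]
 [ 61  59  60  61  66  44  41  45  48  48  47  48  49  49  49  49  50  48
   62  67  56  53  53  64  52  46  45  46  47  47]
 [ 89  90  90  92  95  59  41  75  99 102 103 102 103 102 102 102 102 102
  102 101 102 102 101 102  67  46  46  47  46  47]
 [ 56  56  56  56  58  42  44  36  26  24  24  24  28  28  26  27  25  26
   25  26  25  26  20  16  37  47  47  48  47  47]
 [ 48  46  47  48  51  38  44  34  24  28  24  22  21  20  16  19  19  20
   16  16  18  17  24  27  37  46  47  47  47  46]
 [101 102 101 100 106  67  45  36  29  29  28  31  28  31  29  29  32  29
   27  25  29  31  31  40  47  48  49  46  47  47]
 [ 97  95  97  98 100  65  45  49  50  52  52  52  50  52  51  52  51  51
   50  51  51  50  49  49  48  47  47  46  47  47]]
```

```bash
python3 -c "
from h import *
plan([.474,-.058,.1275],0,8)"
```

```text
8 rows of [0.0001, -0.0005, 0.0179, -0.0003, 0.0004, -0.0027] mm/row 8.9
```

send_rows([
  [0.0001, -0.0005, 0.01, 0, 0, -0.002],
  [0.0001, -0.0005, 0.0185, 0, 0, -0.002],
  [0.0001, -0.0005, 0.0225, 0, 0, -0.002],
  [0.0001, -0.0005, 0.0225, 0, 0, -0.002],
  [0.0001, -0.0005, 0.0225, 0, 0, -0.002],
  [0.0001, -0.0005, 0.0225, 0, 0, -0.002],
  [0.0001, -0.0005, 0.0165, 0, 0, -0.002],
  [0.0001, -0.0005, 0.008, 0, 0, -0.002],
  [0, 0, 0, 0, 0, 0],
  [0, 0, 0, 0, 0, 0],
])

```text
clock: 7.02
tcp_pos: [0.4741, -0.0567, 0.1274]
ee_rot: [-3.141, -0.002, 0.001]
force: [0.5, 0.6, -1.5]
gripper_width: 0.0314
gripper_force: 39.9
```

send_rows([
  [0, 0, 0, 0, 0, 0],
  [0, 0, 0, 0, 0, 0],
  [0, 0, 0, 0, 0, 0],
  [0, 0, 0, 0, 0, 0],
  [0, 0, 0, 0, 0, 0],
  [0, 0, 0, 0, 0, 0],
  [0, 0, 0, 0, 0, 0],
  [0, 0, 0, 0, 0, 0],
  [0, 0, 0, 0, 0, 0],
  [0, 0, 0, 0, 0, 0],
])

```text
clock: 7.85
tcp_pos: [0.474, -0.0567, 0.1275]
ee_rot: [-3.141, -0.003, 0.001]
force: [-0.2, 0.0, -1.3]
gripper_width: 0.0317
gripper_force: 39.9
```

```bash
python3 - <<'E'
from h import *
st();f=grab('top');g=f['frame']
print(proj(f,[[.536,-.058,.091],[.613,-.058,.096]]))
cv2.imwrite('pics/t2.png',cv2.convertScaleAbs(cv2.resize(g[110:230,180:340],(800,600),interpolation=cv2.INTER_CUBIC),alpha=1.8))
E
```

```text
7.85 [ 0.474  -0.0567  0.1275] yaw 0.1 zaxis [-4.e-04  9.e-04 -1.e+00] F [-0.19  0.03 -1.33] w 0.03174705308396164 39.94676470756531 [ 0.28  0.36 -0.24  1.93  0.11  0.86 -1.59]
[[241.68350256 176.7231015 ]
 [241.44364237 155.10567519]]
```

View pics/t2.png

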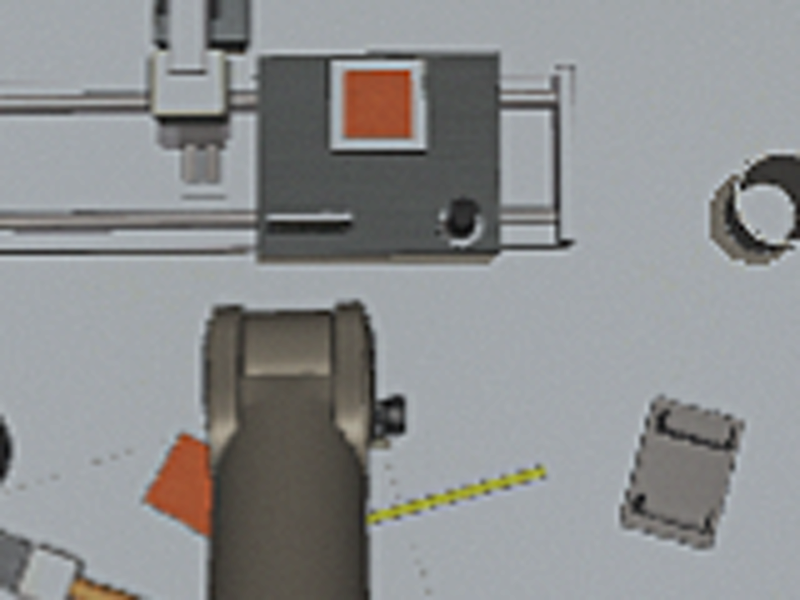

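The arm hides the scanner. The carriage is unmoved, with the label plate at crop columns 268–350. The empty cradle is visible at crop (682,472). I'll shift 1.3 mm and hold again.

send_rows([
  [0, 0.0013, 0, 0, 0, 0],
  [0, 0.0013, 0, 0, 0, 0],
  [0, 0, 0, 0, 0, 0],
  [0, 0, 0, 0, 0, 0],
  [0, 0, 0, 0, 0, 0],
  [0, 0, 0, 0, 0, 0],
  [0, 0, 0, 0, 0, 0],
  [0, 0, 0, 0, 0, 0],
  [0, 0, 0, 0, 0, 0],
  [0, 0, 0, 0, 0, 0],
])

```text
clock: 8.73
tcp_pos: [0.474, -0.058, 0.1275]
ee_rot: [-3.141, -0.003, 0.001]
force: [0.7, -0.3, -0.7]
gripper_width: 0.0314
gripper_force: 39.9
```

send_rows([
  [0, 0, 0, 0, 0, 0],
  [0, 0, 0, 0, 0, 0],
  [0, 0, 0, 0, 0, 0],
  [0, 0, 0, 0, 0, 0],
  [0, 0, 0, 0, 0, 0],
  [0, 0, 0, 0, 0, 0],
  [0, 0, 0, 0, 0, 0],
  [0, 0, 0, 0, 0, 0],
  [0, 0, 0, 0, 0, 0],
  [0, 0, 0, 0, 0, 0],
])

```text
clock: 9.57
tcp_pos: [0.474, -0.058, 0.1275]
ee_rot: [-3.141, -0.003, 0.0]
force: [-0.1, -0.7, -0.8]
gripper_width: 0.0319
gripper_force: 39.9
```

send_rows([
  [0, 0, -0.008, 0, 0, 0],
  [0, 0, -0.015, 0, 0, 0],
  [0, 0, -0.02, 0, 0, 0],
  [0, 0, -0.025, 0, 0, 0],
  [0, 0, -0.025, 0, 0, 0],
  [0, 0, -0.025, 0, 0, 0],
  [0, 0, -0.02, 0, 0, 0],
  [0, 0, -0.007, 0, 0, 0],
  [0, 0, 0, 0, 0, 0],
  [0, 0, 0, 0, 0, 0],
])

```text
clock: 10.4
tcp_pos: [0.4739, -0.0581, 0.2001]
ee_rot: [-3.141, -0.002, 0.0]
force: [0.6, 0.3, -1.6]
gripper_width: 0.0313
gripper_force: 39.9
```

```bash
python3 -c "
from h import *
st();plan([.4415,-.3315,.2],-18.03,16)
f=pickle.load(open('top.pkl','rb'))
C=onz(f,[np.array(p)/5+[180,110] for p in [(655,398),(745,420),(712,548),(620,522)]],.01)
print(C.round(4),C.mean(0))"
```

```text
10.4 [ 0.4739 -0.0581  0.2001] yaw 0.09 zaxis [-2.e-04  8.e-04 -1.e+00] F [ 0.55  0.28 -1.61] w 0.03134521148118512 39.94839549064636 [ 0.29  0.27 -0.25  1.85  0.07  1.03 -1.55]
16 rows of [0.001, 0.0345, -0.0, -0.0004, 0.0002, 0.1887] mm/row 17.3
[[ 0.4932 -0.3156  0.01  ]
 [ 0.4758 -0.3832  0.01  ]
 [ 0.3801 -0.3559  0.01  ]
 [ 0.4004 -0.2872  0.01  ]] [ 0.43736714 -0.33546841  0.01      ]
```

send_rows([
  [0.001, 0.0345, 0, 0, 0, 0.1887],
  [0.001, 0.0345, 0, 0, 0, 0.1887],
  [0.001, 0.0345, 0, 0, 0, 0.1887],
  [0.001, 0.0345, 0, 0, 0, 0.1887],
  [0.001, 0.0345, 0, 0, 0, 0.1887],
  [0.001, 0.0345, 0, 0, 0, 0.1887],
  [0.001, 0.0345, 0, 0, 0, 0.1887],
  [0.001, 0.0345, 0, 0, 0, 0.1887],
  [0.001, 0.0345, 0, 0, 0, 0.1887],
  [0.001, 0.0345, 0, 0, 0, 0.1887],
])

```text
clock: 11.23
tcp_pos: [0.4637, -0.2319, 0.1998]
ee_rot: [-3.125, 0.311, 0.001]
force: [-0.3, 0.4, -1.3]
gripper_width: 0.0314
gripper_force: 39.9
```

send_rows([
  [0.001, 0.0345, 0, 0, 0, 0.1887],
  [0.001, 0.0345, 0, 0, 0, 0.1887],
  [0.001, 0.0345, 0, 0, 0, 0.1887],
  [0.001, 0.0345, 0, 0, 0, 0.1887],
  [0.001, 0.0345, 0, 0, 0, 0.1887],
  [0.001, 0.0345, 0, 0, 0, 0.1887],
  [0, 0, 0, 0, 0, 0],
  [0, 0, 0, 0, 0, 0],
  [0, 0, 0, 0, 0, 0],
  [0, 0, 0, 0, 0, 0],
])

```text
clock: 12.07
tcp_pos: [0.4424, -0.3297, 0.1997]
ee_rot: [-3.101, 0.488, 0.001]
force: [-0.1, 0.1, -1.5]
gripper_width: 0.0319
gripper_force: 40.0
```

```bash
python3 -c "
from h import *
st();plan([.4415,-.3315,.135],-18.03,8)"
```

```text
12.0667 [ 0.4424 -0.3297  0.1997] yaw -17.9 zaxis [-0.      0.0021 -1.    ] F [-0.09  0.15 -1.47] w 0.03187495426636088 39.97781217098236 [ 0.65  0.4  -0.05  1.66  0.02  1.09 -1.29]
8 rows of [-0.0001, 0.0005, 0.0162, -0.0024, 0.0008, 0.0027] mm/row 8.1
```

send_rows([
  [-0.0001, 0.0005, 0.01, -0.002, 0.001, 0.003],
  [-0.0001, 0.0005, 0.02, -0.002, 0.001, 0.003],
  [-0.0001, 0.0005, 0.025, -0.002, 0.001, 0.003],
  [-0.0001, 0.0005, 0.025, -0.002, 0.001, 0.003],
  [-0.0001, 0.0005, 0.0225, -0.002, 0.001, 0.003],
  [-0.0001, 0.0005, 0.015, -0.002, 0.001, 0.003],
  [-0.0001, 0.0005, 0.008, -0.002, 0.001, 0.003],
  [-0.0001, 0.0005, 0.004, -0.002, 0.001, 0.003],
  [0, 0, 0, 0, 0, 0],
  [0, 0, 0, 0, 0, 0],
])

```text
clock: 12.9
tcp_pos: [0.4411, -0.3332, 0.1354]
ee_rot: [3.101, -0.496, 0.002]
force: [0.2, 0.2, -1.2]
gripper_width: 0.0316
gripper_force: 40.0
```

```bash
python3 -c "
from h import *
st();plan([.4415,-.3315,.1128],-18.03,8)"
```

```text
12.9 [ 0.4411 -0.3332  0.1354] yaw -18.17 zaxis [ 8.0e-04 -1.6e-03 -1.0e+00] F [ 0.21  0.19 -1.17] w 0.031640816871122246 39.97398912906647 [ 0.65  0.47 -0.05  1.73  0.03  0.95 -1.3 ]
8 rows of [-0.0, -0.0004, 0.0057, 0.0015, -0.0015, -0.0029] mm/row 2.8
```

send_rows([
  [0, -0.001, 0.003, 0.0015, -0.0015, -0.003],
  [0, -0.001, 0.006, 0.0015, -0.0015, -0.003],
  [0, -0.001, 0.0075, 0.0015, -0.0015, -0.003],
  [0, 0, 0.0075, 0.0015, -0.0015, -0.003],
  [0, 0, 0.0075, 0.0015, -0.0015, -0.003],
  [0, 0, 0.006, 0.0015, -0.0015, -0.003],
  [0, 0, 0.005, 0.0015, -0.0015, -0.003],
  [0, 0, 0.0025, 0.0015, -0.0015, -0.003],
  [0, 0, 0, 0, 0, 0],
  [0, 0, 0, 0, 0, 0],
])

```text
clock: 13.73
tcp_pos: [0.4413, -0.3316, 0.1126]
ee_rot: [-3.103, 0.492, 0.001]
force: [-0.5, 0.3, -1.0]
gripper_width: 0.0319
gripper_force: 40.1
```

```bash
python3 -c "
from h import *
st()"
```

```text
13.7333 [ 0.4413 -0.3316  0.1126] yaw -18.02 zaxis [-6.e-04  3.e-04 -1.e+00] F [-0.55  0.25 -1.05] w 0.03188987422799475 40.11042773723602 [ 0.65  0.5  -0.05  1.75  0.03  0.9  -1.3 ]
```

send_rows([
  [0, 0, 0.001, 0, 0, 0],
  [0, 0, 0, 0, 0, 0],
  [0, 0, 0, 0, 0, 0],
  [0, 0, 0, 0, 0, 0],
  [0, 0, 0, 0, 0, 0],
  [0, 0, 0, 0, 0, 0],
  [0, 0, 0, 0, 0, 0],
  [0, 0, 0, 0, 0, 0],
  [0, 0, 0, 0, 0, 0],
  [0, 0, 0, 0, 0, 0],
])

```text
clock: 14.57
tcp_pos: [0.4413, -0.3315, 0.1126]
ee_rot: [-3.103, 0.492, 0.001]
force: [-2.3, 1.3, 6.1]
gripper_width: 0.0314
gripper_force: 40.6
```

send_rows([
  [0, 0, 0, 0, 0, 0],
  [0, 0, 0, 0, 0, 0],
  [0, 0, 0, 0, 0, 0],
  [0, 0, 0, 0, 0, 0],
  [0, 0, 0, 0, 0, 0],
  [0, 0, 0, 0, 0, 0],
  [0, 0, 0, 0, 0, 0],
  [0, 0, 0, 0, 0, 0],
  [0, 0, 0, 0, 0, 0],
  [0, 0, 0, 0, 0, 0],
], claw=1)

```text
clock: 15.4
tcp_pos: [0.4412, -0.3315, 0.112]
ee_rot: [-3.102, 0.492, 0.001]
force: [1.3, -0.1, -0.6]
gripper_width: 0.0856
gripper_force: 0.0
```

send_rows([
  [0, 0, -0.01, 0, 0, 0],
  [0, 0, -0.02, 0, 0, 0],
  [0, 0, -0.03, 0, 0, 0],
  [0, 0, -0.035, 0, 0, 0],
  [0, 0, -0.035, 0, 0, 0],
  [0, 0, -0.035, 0, 0, 0],
  [0, 0, -0.03, 0, 0, 0],
  [0, 0, -0.015, 0, 0, 0],
  [0, 0, 0, 0, 0, 0],
  [0, 0, 0, 0, 0, 0],
])

```text
clock: 16.23
tcp_pos: [0.4413, -0.3316, 0.2174]
ee_rot: [-3.103, 0.492, 0.0]
force: [0.1, -0.2, 0.3]
gripper_width: 0.0853
gripper_force: 0.0
```

```bash
python3 - <<'E'
from h import *
st();f=grab('wrist');cv2.imwrite('pics/w4.png',cv2.convertScaleAbs(f['frame'],alpha=1.5))
print(proj(f,[[.441,-.332,.076]]))
plan([.52,-.20,.26],0,9)
E
```

```text
16.2333 [ 0.4413 -0.3316  0.2174] yaw -18.02 zaxis [-1.e-04  1.e-04 -1.e+00] F [ 0.13 -0.21  0.34] w 0.0852959097126027 0.0 [ 0.65  0.38 -0.05  1.64  0.02  1.13 -1.29]
[[256.57665076 202.04721883]]
9 rows of [0.0123, -0.0319, -0.0097, -0.001, 0.002, -0.3338] mm/row 17.8
```

View pics/w4.png

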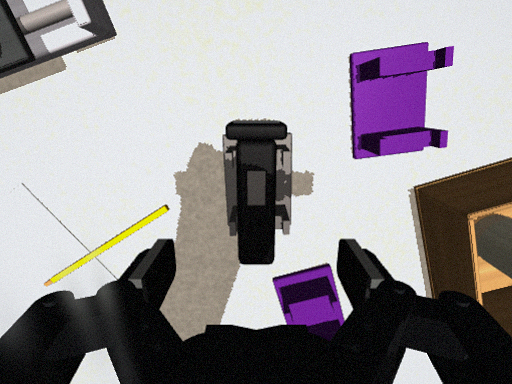

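The scanner is back in its cradle, released and straight (bar mid column 256). Next is the knob.

```bash
python3 -c "
from h import *
plan([.59,-.168,.25],0,9)"
```

```text
9 rows of [0.0264, -0.0417, -0.0075, -0.001, 0.002, -0.3338] mm/row 24.9
```

send_rows([
  [0.0264, -0.0417, -0.0075, -0.001, 0.002, -0.3338],
  [0.0264, -0.0417, -0.0075, -0.001, 0.002, -0.3338],
  [0.0264, -0.0417, -0.0075, -0.001, 0.002, -0.3338],
  [0.0264, -0.0417, -0.0075, -0.001, 0.002, -0.3338],
  [0.0264, -0.0417, -0.0075, -0.001, 0.002, -0.3338],
  [0.0264, -0.0417, -0.0075, -0.001, 0.002, -0.3338],
  [0.0264, -0.0417, -0.0075, -0.001, 0.002, -0.3338],
  [0.0264, -0.0417, -0.0075, -0.001, 0.002, -0.3338],
  [0.0264, -0.0417, -0.0075, -0.001, 0.002, -0.3338],
  [0, 0, 0, 0, 0, 0],
])

```text
clock: 17.12
tcp_pos: [0.5932, -0.1603, 0.2499]
ee_rot: [-3.136, -0.017, -0.004]
force: [0.4, 1.0, 0.5]
gripper_width: 0.0852
gripper_force: 0.0
```

send_rows([
  [0, 0, 0, 0, 0, 0],
  [0, 0, 0, 0, 0, 0],
  [0, 0, 0, 0, 0, 0],
  [0, 0, 0, 0, 0, 0],
  [0, 0, 0, 0, 0, 0],
  [0, 0, 0, 0, 0, 0],
  [0, 0, 0, 0, 0, 0],
  [0, 0, 0, 0, 0, 0],
  [0, 0, 0, 0, 0, 0],
  [0, 0, 0, 0, 0, 0],
])

```text
clock: 17.95
tcp_pos: [0.5903, -0.168, 0.2508]
ee_rot: [3.141, 0.0, 0.001]
force: [-0.2, -0.1, -0.1]
gripper_width: 0.0852
gripper_force: 0.0
```

```bash
python3 - <<'E'
from h import *
st();f=grab('wrist');pickle.dump(f,open('w5.pkl','wb'));cv2.imwrite('pics/w5.png',cv2.convertScaleAbs(f['frame'],alpha=1.5))
print(proj(f,[[.6195,-.168,.105],[.71,-.108,.058],[.71,.024,.129]]))
E
```

```text
17.95 [ 0.5903 -0.168   0.2508] yaw 0.01 zaxis [ 9.e-04 -7.e-04 -1.e+00] F [-0.23 -0.05 -0.15] w 0.08520335566143108 0.0 [ 0.37  0.48 -0.18  1.4   0.09  1.26 -1.39]
[[255.88420253 165.30624043]
 [185.7417217   49.65610727]
 [-61.10035562  26.19197775]]
```

View pics/w5.png

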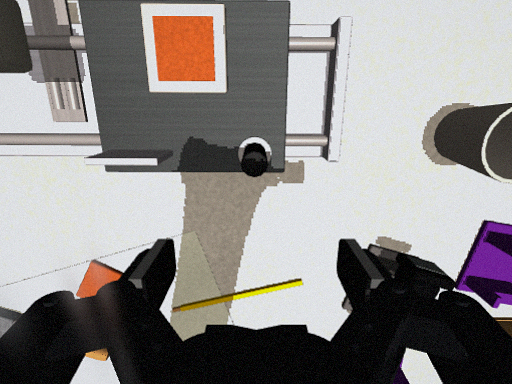

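The knob top is at (254,162) and the tile centre at (185,48), both within 3 px of my predictions.

```bash
python3 -c "
from h import *
f=pickle.load(open('w5.pkl','rb'));print(onz(f,[[254,162]],.105))
plan([.6205,-.1675,.139],0,8)"
```

```text
[[ 0.62214692 -0.16651393  0.105     ]]
8 rows of [0.0075, -0.0001, 0.028, 0.0008, -0.0011, 0.0002] mm/row 14.5
```

send_rows([
  [0.015, -0.0002, 0.01, 0.001, -0.001, 0],
  [0.015, -0.0002, 0.02, 0.001, -0.001, 0],
  [0.015, -0.0002, 0.035, 0.001, -0.001, 0],
  [0.015, -0.0002, 0.04, 0.001, -0.001, 0],
  [0, 0, 0.04, 0.001, -0.001, 0],
  [0, 0, 0.04, 0.001, -0.001, 0],
  [0, 0, 0.025, 0.001, -0.001, 0],
  [0, 0, 0.014, 0.001, -0.001, 0],
  [0, 0, 0, 0, 0, 0],
  [0, 0, 0, 0, 0, 0],
])

```text
clock: 18.83
tcp_pos: [0.6207, -0.1677, 0.1388]
ee_rot: [-3.141, -0.0, -0.001]
force: [0.7, 0.3, 0.5]
gripper_width: 0.0852
gripper_force: 0.0
```

send_rows([
  [0, 0, 0, 0, 0, 0],
  [0, 0, 0, 0, 0, 0],
  [0, 0, 0, 0, 0, 0],
  [0, 0, 0, 0, 0, 0],
  [0, 0, 0, 0, 0, 0],
  [0, 0, 0, 0, 0, 0],
  [0, 0, 0, 0, 0, 0],
  [0, 0, 0, 0, 0, 0],
  [0, 0, 0, 0, 0, 0],
  [0, 0, 0, 0, 0, 0],
], claw=-1, squeeze=40)

```text
clock: 19.67
tcp_pos: [0.6206, -0.1677, 0.1394]
ee_rot: [-3.142, -0.0, -0.001]
force: [-0.9, 0.9, 5.0]
gripper_width: 0.021
gripper_force: 39.3
```

```bash
python3 - <<'E'
from h import *
st();f=grab('wrist');pickle.dump(f,open('w6.pkl','wb'))
print(proj(f,[[.71,-.108,.058]]))
f=grab('scene');g=f['frame'];print(proj(f,[[.71,.024,.129],[.685,.024,.129],[.685,.051,.129],[.685,-.003,.129],[.685,.051,.089],[.685,-.003,.089]]))
E
```

```text
19.6667 [ 0.6206 -0.1677  0.1394] yaw 0.0 zaxis [ 7.e-04  0.e+00 -1.e+00] F [-0.91  0.94  5.04] w 0.021014246385639174 39.26521360874176 [ 0.34  0.63 -0.17  1.45  0.11  1.07 -1.41]
[[137.48862011  74.17902498]]
[[249.57001088 235.51184604]
 [254.47780798 230.75038511]
 [260.75388596 235.08619179]
 [248.28543756 226.47095657]
 [260.61958744 241.89651501]
 [248.38812525 233.35661127]]
```

send_rows([
  [0, -0.01, 0, 0, 0, 0],
  [0, -0.02, 0, 0, 0, 0],
  [0, -0.03, 0, 0, 0, 0],
  [0, -0.03, 0, 0, 0, 0],
  [0, -0.03, 0, 0, 0, 0],
  [0, -0.03, 0, 0, 0, 0],
  [0, -0.025, 0, 0, 0, 0],
  [0, -0.015, 0, 0, 0, 0],
  [0, -0.01, 0, 0, 0, 0],
  [0, 0, 0, 0, 0, 0],
])

```text
clock: 20.6
tcp_pos: [0.6209, -0.0649, 0.1394]
ee_rot: [-3.14, -0.005, -0.002]
force: [-1.1, 0.5, 5.1]
gripper_width: 0.021
gripper_force: 39.5
```

```bash
python3 - <<'E'
from h import *
st();f=grab('wrist');pickle.dump(f,open('w7.pkl','wb'))
y=f['s']['tcp_pos'][1]
print(proj(f,[[.71,y+.06,.058],[.71,.024,.129],[.685,-.003,.129],[.685,.051,.129],[.685,-.003,.089]]))
cv2.imwrite('pics/w7.png',cv2.convertScaleAbs(f['frame'],alpha=1.5))
E
```

```text
20.6 [ 0.6209 -0.0649  0.1394] yaw 0.17 zaxis [ 0.0015  0.0018 -1.    ] F [-1.13  0.53  5.13] w 0.020985664809207712 39.541025161743164 [ 0.2   0.6  -0.18  1.51  0.12  1.05 -1.58]
[[ 137.93497823   74.74927403]
 [ -87.78020204   44.9149055 ]
 [  40.13499405  143.39076878]
 [-152.34977149  142.19537312]
 [ 110.77595261  130.86119219]]
```

View pics/w7.png

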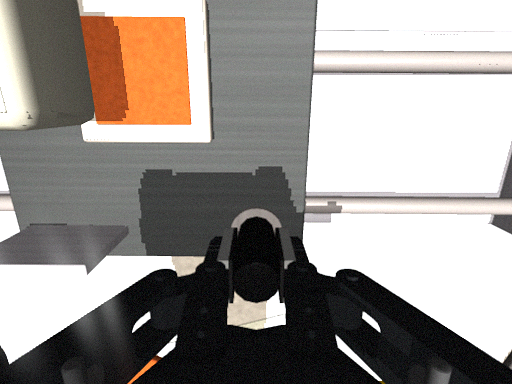

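The wrist view shows the head's lower near edge at column 92, with the top edge near column 38. That disagrees slightly with the top view, so I'll check the head's edges numerically in the top and scene pictures.

```bash
python3 - <<'E'
from h import *
f=pickle.load(open('top.pkl','rb'));g=cv2.cvtColor(f['frame'],cv2.COLOR_BGR2GRAY)
for r in (122,126,129,131): print(r,g[r,205:232])
print(g[112:142,217])
print('top edges y', onz(f,[[209.5,126],[225.5,126]],.129).round(4))
f=pickle.load(open('w7.pkl','rb'));g=cv2.cvtColor(f['frame'],cv2.COLOR_BGR2GRAY)
for r in (40,80,110): print(r,g[r,20:110:3])
for c in(30,38,45): print(c,onz(f,[[c,90]],.129).round(4))
for c in(85,92): print(c,onz(f,[[c,90]],.089).round(4))
E
```

```text
122 [94 95 95 97 73 69 93 95 87 89 96 96 95 96 97 86 88 96 97 76 52 82 99 96
 95 99 69]
126 [ 95  95  96  98  74  70  94  95  95  95  95  94  95  95  95  94  93  96
  98  79  53  82  99  95  97 103  69]
129 [63 64 65 67 48 67 96 95 94 94 94 95 93 94 95 94 94 93 97 81 42 64 83 82
 82 84 63]
131 [ 41  42  42  43  31  70  99  99  97  97  97  96  98  97  97  97  98  97
 101  85  42  31  39  38  37  39  44]
[95 94 93 93 93 93 94 94 93 94 95 99 47 99 95 95 95 93 94 98 91 21 25 46
 52 50 48 75 81 79]
top edges y [[ 0.7126  0.0524  0.129 ]
 [ 0.7117 -0.0039  0.129 ]]
40 [86 72 60 56 59 54 58 57 57 56 53 55 53 52 51 52 52 49 51 48 47 52 69 66
 61 66 65 63 64 66]
80 [145 127 105  89  75  60  58  62  54  55  55  53  57  58  55  50  54  49
  50  53  52  48  48  48  67  67  69  61  64  60]
110 [179 174 150 132 114  98  74  58  57  54  60  59  55  57  55  56  53  53
  55  54  52  54  43  46  46  69  66  71  62  62]
30 [[ 0.6993 -0.0035  0.129 ]]
38 [[ 0.6993 -0.0057  0.129 ]]
45 [[ 0.6993 -0.0075  0.129 ]]
85 [[0.7012 0.005  0.089 ]]
92 [[0.7012 0.0022 0.089 ]]
```

send_rows([
  [0, -0.006, 0, 0, 0, 0],
  [0, -0.008, 0, 0, 0, 0],
  [0, -0.008, 0, 0, 0, 0],
  [0, -0.006, 0, 0, 0, 0],
  [0, -0.004, 0, 0, 0, 0],
  [0, 0, 0, 0, 0, 0],
  [0, 0, 0, 0, 0, 0],
  [0, 0, 0, 0, 0, 0],
  [0, 0, 0, 0, 0, 0],
  [0, 0, 0, 0, 0, 0],
])

```text
clock: 21.48
tcp_pos: [0.621, -0.0508, 0.1394]
ee_rot: [-3.141, -0.001, -0.003]
force: [-0.2, 0.8, 5.5]
gripper_width: 0.0212
gripper_force: 39.5
```

send_rows([
  [0, -0.004, 0, 0, 0, 0],
  [0, -0.003, 0, 0, 0, 0],
  [0, -0.001, 0, 0, 0, 0],
  [0, 0, 0, 0, 0, 0],
  [0, 0, 0, 0, 0, 0],
  [0, 0, 0, 0, 0, 0],
  [0, 0, 0, 0, 0, 0],
  [0, 0, 0, 0, 0, 0],
  [0, 0, 0, 0, 0, 0],
  [0, 0, 0, 0, 0, 0],
])

```text
clock: 22.32
tcp_pos: [0.621, -0.0493, 0.1394]
ee_rot: [3.139, -0.002, 0.003]
force: [-0.0, -2.6, 6.5]
gripper_width: 0.0209
gripper_force: 39.6
```

send_rows([
  [0, -0.004, 0, 0, 0, 0],
  [0, -0.004, 0, 0, 0, 0],
  [0, 0, 0, 0, 0, 0],
  [0, 0, 0, 0, 0, 0],
  [0, 0, 0, 0, 0, 0],
  [0, 0, 0, 0, 0, 0],
  [0, 0, 0, 0, 0, 0],
  [0, 0, 0, 0, 0, 0],
  [0, 0, 0, 0, 0, 0],
  [0, 0, 0, 0, 0, 0],
])

```text
clock: 23.15
tcp_pos: [0.621, -0.0487, 0.1394]
ee_rot: [3.135, -0.005, 0.003]
force: [0.2, -7.1, 5.3]
gripper_width: 0.0211
gripper_force: 40.0
```

send_rows([
  [0, -0.004, 0, 0, 0, 0],
  [0, -0.004, 0, 0, 0, 0],
  [0, 0, 0, 0, 0, 0],
  [0, 0, 0, 0, 0, 0],
  [0, 0, 0, 0, 0, 0],
  [0, 0, 0, 0, 0, 0],
  [0, 0, 0, 0, 0, 0],
  [0, 0, 0, 0, 0, 0],
  [0, 0, 0, 0, 0, 0],
  [0, 0, 0, 0, 0, 0],
])

```text
clock: 23.98
tcp_pos: [0.621, -0.0446, 0.1395]
ee_rot: [3.135, -0.006, 0.003]
force: [0.4, -6.7, 5.0]
gripper_width: 0.0212
gripper_force: 39.9
```

```bash
python3 -c "
from h import *
st()"
```

```text
23.9833 [ 0.621  -0.0446  0.1395] yaw -0.2 zaxis [ 0.002  -0.0061 -1.    ] F [ 0.42 -6.74  5.04] w 0.021155279770624313 39.949471950531006 [ 0.16  0.59 -0.18  1.51  0.12  1.04 -1.62]
```

send_rows([
  [0, -0.003, 0, 0, 0, 0],
  [0, -0.003, 0, 0, 0, 0],
  [0, 0, 0, 0, 0, 0],
  [0, 0, 0, 0, 0, 0],
  [0, 0, 0, 0, 0, 0],
  [0, 0, 0, 0, 0, 0],
  [0, 0, 0, 0, 0, 0],
  [0, 0, 0, 0, 0, 0],
  [0, 0, 0, 0, 0, 0],
  [0, 0, 0, 0, 0, 0],
])

```text
clock: 24.82
tcp_pos: [0.621, -0.0332, 0.1394]
ee_rot: [-3.137, -0.004, -0.003]
force: [-0.4, 3.0, 4.8]
gripper_width: 0.0213
gripper_force: 39.7
```

```bash
python3 -c "
from h import *
st()"
```

```text
24.8167 [ 0.621  -0.0332  0.1394] yaw 0.14 zaxis [ 0.0019  0.0042 -1.    ] F [-0.39  2.96  4.8 ] w 0.021262647107589627 39.72465097904205 [ 0.15  0.59 -0.19  1.51  0.12  1.04 -1.63]
```

send_rows([
  [0, -0.003, 0, 0, 0, 0],
  [0, -0.003, 0, 0, 0, 0],
  [0, -0.002, 0, 0, 0, 0],
  [0, 0, 0, 0, 0, 0],
  [0, 0, 0, 0, 0, 0],
  [0, 0, 0, 0, 0, 0],
  [0, 0, 0, 0, 0, 0],
  [0, 0, 0, 0, 0, 0],
  [0, 0, 0, 0, 0, 0],
  [0, 0, 0, 0, 0, 0],
])

```text
clock: 25.65
tcp_pos: [0.621, -0.0327, 0.1394]
ee_rot: [3.141, 0.0, 0.003]
force: [0.4, -0.8, 5.2]
gripper_width: 0.021
gripper_force: 39.6
```

```bash
python3 - <<'E'
from h import *
st();f=grab('top');pickle.dump(f,open('top3.pkl','wb'))
print(proj(f,[[.62,.0,.05]]))
cv2.imwrite('pics/t3.png',cv2.convertScaleAbs(cv2.resize(f['frame'][100:220,150:310],(800,600),interpolation=cv2.INTER_CUBIC),alpha=1.8))
E
```

```text
25.65 [ 0.621  -0.0327  0.1394] yaw 0.0 zaxis [ 2.e-03 -2.e-04 -1.e+00] F [ 0.43 -0.77  5.2 ] w 0.021041907892461954 39.5598578453064 [ 0.15  0.59 -0.19  1.51  0.12  1.04 -1.64]
[[226.11263345 155.47319062]]
```

View pics/t3.png

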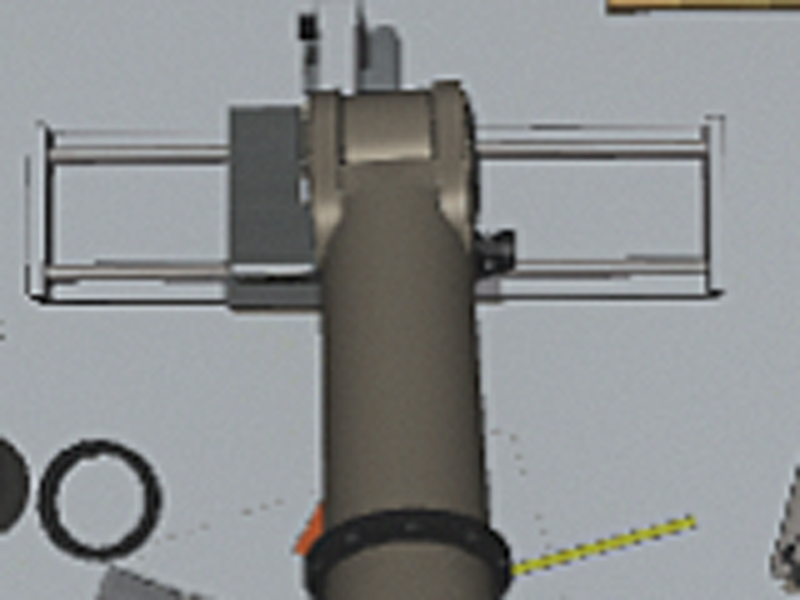

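The top view shows the carriage's left edge at crop column 229, so the carriage centre is at y ≈ 0.025 m, which matches the head. The push has dropped to about zero with the ball in the notch and the knob still gripped, so I'll hand in.

```bash
python3 -c "
from h import *
st();print(bot.job_done())"
```

```text
25.7 [ 0.621  -0.0327  0.1394] yaw 0.0 zaxis [ 1.9e-03 -2.0e-04 -1.0e+00] F [ 0.2  -0.63  5.16] w 0.02096171427930613 39.558218121528625 [ 0.15  0.59 -0.19  1.51  0.12  1.04 -1.64]
the job is handed in; nothing more can be done
None
```

I handed the job in at 25.7 s: label scanned, scanner back in its cradle, and carriage clicked into the notch under the reader head with the knob still gripped; no verdict came back, and the scan aim was set from measured positions because the arm hid the scanner.

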